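Weigh two fixings tins by hand and load the fuller one in the dispenser bay

TASK

Of the two identical closed yellow tins, find by lifting them which is the heavier. Set the lighter one down gently on the blue-topped stand; set the heavier one down gently on the runway of the green-covered bay and slide it into the bay until it rests against the backstop hidden inside, feeling for it so that the backstop is not shoved out of its setting. Never set the lighter tin on the bay, keep both tins upright, and leave the other things on the bench alone.

Things in the scene. Friction and masses are not known exactly. Their poses are not given: they have to be found in the camera images.
- tin_p_mid (a point): one of two outwardly identical closed tins, yellow, black band round the side, pale patch on the lid: 80 mm long (x), 54 wide (y), 50 high; rigid, load centred. Point: its centre, 25 mm up; z up. It stands on the bench, long side roughly away from the robot. Weight 0.15 to 0.66 kg; the two differ by at least 0.15 kg; which is heavier changes each time and cannot be seen.
- tin_q_mid (a point): one of two outwardly identical closed tins, yellow, black band round the side, pale patch on the lid: 80 mm long (x), 54 wide (y), 50 high; rigid, load centred. Point: its centre, 25 mm up; z up. It stands on the bench, long side roughly away from the robot. Weight 0.15 to 0.66 kg; the two differ by at least 0.15 kg; which is heavier changes each time and cannot be seen.
- bay: fixed dispenser bay: plywood base 210 mm (x) by 130 (y), top 20 mm above the bench; origin at the centre of its underside; x points inwards, the way a tin is slid in, z up. From x = -105 to -5 mm it is an open flat runway; from -5 to +105 mm a green cover, closed at the back, roof 84 mm above the bench. Tins go in lengthwise; sliding one takes at most 0.7 of its weight.
- bay_mouth (a point): centre of the cover's mouth at floor level (bay x = -5 mm, 20 mm above the bench), axes as the bay's. Passage 60 mm wide, 56 high, walls 12 thick. Two guide fins, 40 high, flare the entry: they reach 15 mm out of the mouth, about 75 mm apart there.
- bay_inside (a point): point on the passage floor 64 mm behind the mouth. A wooden backstop, unseen and not measured, faces the mouth inside: its face lies 52 to 76 mm behind the mouth, different each time, so a tin at home stands 4 to 28 mm out. It is held by friction, slips back at about 14 N and must not be shifted more than 4 mm.
- stand: fixed stand with a blue top, 140 mm (x) by 150 mm (y), its top 30 mm above the bench; origin at the centre of its underside, z up. The tin may stand anywhere on it, any yaw, its centre over the top and the tin not overhanging by more than a little.
- glue: bystander: white glue bottle, red cap, 56 mm across, 150 mm high; origin at the centre of its underside
- wax: bystander: can of wax, 68 mm across, 60 mm high; origin at the centre of its underside
- mallet: bystander: hammer lying on the bench, handle along its -x
- offcut: bystander: willow offcut, 130 by 60 by 35 mm; origin at the centre of its underside

How it is judged (in metres and radians):
On the way:
1. a tin has been lifted clear of the bench (height (world z) of any of tin_p_mid, tin_q_mid above 0.055 m), for 0.2 s.
At the end, for the whole second after the job is handed in: heavier tin (load core_more) on the bay's floor within 3 mm, in line (8 mm, 0.12 rad), its leading face within about 3 mm of the backstop; lighter tin (load core_less) upright on the stand, its centre within 60 mm (x) and 65 mm (y) of the stand's centre; both at rest (((horizontal distance between core_more and tin_p_mid below 0.02 m and z of tin_p_mid in the frame of bay between 0.042 and 0.048 m and y of tin_p_mid in the frame of bay between -0.008 and 0.008 m and angle between the x axis of tin_p_mid and the x axis of bay, either way round below 0.12 rad and horizontal distance between tin_p_mid and backstop below 0.0485 m and z of tin_q_mid in the frame of stand between 0.052 and 0.058 m and x of tin_q_mid in the frame of stand between -0.06 and 0.06 m and y of tin_q_mid in the frame of stand between -0.065 and 0.065 m and angle between each of tin_q_mid, tin_p_mid's own z axis and vertical below 0.06 rad and linear speed of each of tin_p, tin_q below 0.02 m/s) or (horizontal distance between core_more and tin_q_mid below 0.02 m and z of tin_q_mid in the frame of bay between 0.042 and 0.048 m and y of tin_q_mid in the frame of bay between -0.008 and 0.008 m and angle between the x axis of tin_q_mid and the x axis of bay, either way round below 0.12 rad and horizontal distance between tin_q_mid and backstop below 0.0485 m and z of tin_p_mid in the frame of stand between 0.052 and 0.058 m and x of tin_p_mid in the frame of stand between -0.06 and 0.06 m and y of tin_p_mid in the frame of stand between -0.065 and 0.065 m and angle between each of tin_p_mid, tin_q_mid's own z axis and vertical below 0.06 rad and linear speed of each of tin_q, tin_p below 0.02 m/s))); the robot touches nothing.
It fails at once if the backstop was shoved more than 4 mm out of its setting (distance of backstop from where it was at the start of the episode above 0.004 m).
It fails at once if the lighter tin was set on the bay ((horizontal distance between core_less and tin_p_mid below 0.02 m and contact force between tin_p and bay above 1 N) or (horizontal distance between core_less and tin_q_mid below 0.02 m and contact force between tin_q and bay above 1 N)).
It fails at once if a tin was tipped over (more than 30 degrees) (angle between any of tin_p_mid, tin_q_mid's own z axis and vertical above 0.52 rad).
It fails at once if a tin was dropped or thrown (out of the fingers and faster than 0.45 m/s, a fall of about 10 mm) ((contact force between the fingers and tin_p below 0.2 N and linear speed of tin_p above 0.45 m/s) or (contact force between the fingers and tin_q below 0.2 N and linear speed of tin_q above 0.45 m/s)).
It fails at once if a bystander was moved more than 30 mm (distance of any of glue, wax, mallet, offcut from where it was at the start of the episode above 0.03 m).
It also fails if it takes over 72 s, if anything falls off the work surface, if the arm or the gripper's body presses on something with over 40 N, if the wrist force passes 120 N, or if a joint passes its speed limit or range.

ROBOT

A 6-joint arm with a two-finger parallel gripper is mounted at the origin on the work surface. World frame = base frame: x ahead of the robot, y to its left, z up, the work surface at z = 0. Lengths are in mm, angles in rad, forces in N, time in s.
With the tool pointing down it reaches from about 275 to 1000 mm from the base axis. Payload 8.4 kg.
Tool frame: the origin (TCP) lies on the mounting face of the last link; the fingertips stand 173 mm ahead of it and the grasp point (between the pads) lies 155 mm ahead of it; z points along the fingers, y is the line along which they close (so a half turn about z gives the same grasp; the last joint's range is limited). The gripper opens to 85 mm and grips with 20 to 120 N. Pads are 22 mm wide; open, the fingers measure 114 mm over their backs; the gripper's body (76 mm by 85 mm) begins 54 mm behind the grasp point. The pads swing forward as they close: fully open they stand 13 mm farther back than shut.
Start: joints at [-1.246, 0.353, 1.633, -0, 1.155, -0.002], TCP at [200.633, -591.926, 404.681] pointing down, gripper open.
Joint ranges: [-2.63, 2.63], [-0.92, 2.1], [0.06, 2.66], [-1.3, 4.44], [0, 2.69], [-3.02, 3.02]. Speed limits (rad/s): [2.22, 2.22, 2.79, 3.14, 3.14, 3.14].

INTERFACE

Orientations are given as [roll, pitch, yaw] about the fixed x, y, z axes, in that order (R = Rz(yaw) Ry(pitch) Rx(roll)).
In Python, from rig import r gives the robot as it stands.
- The arm moves only by the tool apply_moves, never from a script. Its argument "deltas" is a list of rows, each an object with "claw": the gripper command: -1 is fully open, 1 is shut, values between are in proportion; "delta_pos": the shift along the tool's x, y, z in cm, a list of three; "yaw": the turn about the tool's z in rad. In form: [{"claw": claw, "delta_pos": [tx, ty, tz], "yaw": yaw}, ...]. A call has 1 to 8 rows; each row shifts and turns the commanded pose from where the row before left it, along the tool's axes as they then stand; what a row does not reach is not made up. A row lasts 1/8 s, in which the tool goes at most 62.5 mm and 10.7 degrees, less where a joint would pass 70% of its speed; a pose out of reach is approached as far as the arm can. A call with a gripper value outside its range is refused whole. The fingers move at their own pace and stop on an object; "grip_force" is the grip in N (left out, the last holds). Time passes only in rows, so rows that do not move let the fingers close. It gives the time, the measured TCP pose, the force, the opening and the grip force at its end, in the units of the state.
- r.sense(): the state, without advancing time (a new reading comes with each control period).
- r.grab_frame(name): name is "scene" or "top" or "wrist"; returns a dict with "img" (480x640x3 uint8, blue, green, red), "z_map" (480x640 float32, mm along the optical axis (not along the pixel's ray), 0 where there is no reading), "fx", "fy", "cx", "cy" (pixels), "eye" and "rotation" of the camera in the world; the wrist camera has in their place "T_tool_cam" (4x4, takes a point from camera to tool coordinates, whose origin is the TCP and whose axes are the flange's). Camera axes: x right, y up, looking along -z (the intrinsics and any distortion apply to the point x, -y, -z); pixel columns grow to the right and rows downward; lengths in mm; the calibration is good to about 2 mm. A picture is of the moment at which its call begins: read the wrist's pose just before it.
- r.sign_off(): hands the job in; it is judged then, once.
The state is a dict: "clock": time; "qpos": joint angles; "qvel": joint speeds; "joint_efforts": joint torques, N m; "eef_pos": TCP position; "tcp_rot": TCP orientation; "contact_force": force on the tool from outside, world axes, zero at the start; "wrist_torque": the same for the moment, N m; "opening": opening from 0.0 (shut) to 1.0 (fully open); "grasp_force": force on a finger pad.
Only numpy, scipy, OpenCV 4.12 (cv2) and the standard library are available. Lean on these libraries where they do the work, as an engineer would, in place of code of your own. Each camera call takes 0.05 s, during which the arm holds its last target. There are 200 camera calls.

## Working session

There is one attempt and no reset: what is moved stays moved. The work goes in short steps, Python scripts to look and compute and a tool call to move; the robot and the scene stay as the last step left them, time stands still between calls to the robot, and variables do not carry over. Pictures are saved under pics/ and viewed, at most 10 in all, crops included, and the job is handed in when it is done.

Besides the shell and the picture viewer there is one more tool, called after "Request:" as name([rows], argument=value, ...), one row to a line, values as JSON. apply_moves: Moves the arm, as the interface text tells. Its arguments: {"type":"object","properties":{"deltas":{"type":"array"},"grip_force":{"type":"number"}},"required":["deltas"]}

```bash
mkdir -p pics; cat > h.py <<'E'
import numpy as np, cv2
from scipy.spatial.transform import Rotation as R
from rig import r
def cloud(name):
    s=r.sense(); f=r.grab_frame(name); z=f["z_map"]; v,u=np.mgrid[0:480,0:640]
    p=np.stack([(u-f["cx"])/f["fx"]*z,-(v-f["cy"])/f["fy"]*z,-z],-1)
    if "T_tool_cam" in f:
        T=np.array(f["T_tool_cam"]); p=p@T[:3,:3].T+T[:3,3]
        p=p@R.from_euler("xyz",s["tcp_rot"]).as_matrix().T+np.array(s["eef_pos"])
    else: p=p@np.array(f["rotation"]).T+np.array(f["eye"])
    p[z==0]=np.nan
    return f["img"],p
E
python3 - <<'E'
from h import *
s=r.sense(); print(s)
for n in ("top","scene"):
    i,p=cloud(n); cv2.imwrite(f"pics/{n}.png",i); np.save(n+".npy",p)
    f=r.grab_frame(n); print(n,f["eye"],{k:(v if k not in("img","z_map") else 0) for k,v in f.items()}.keys())
E
```

```text
{'clock': 0.0, 'qpos': array([-1.24641407e+00,  3.53625219e-01,  1.63413856e+00, -1.28283367e-05,
        1.15521470e+00, -2.39559244e-03]), 'qvel': array([ 0.00111555,  0.00154722, -0.00029103, -0.00010156,  0.00112266,
       -0.00141725]), 'joint_efforts': array([-3.79795732e-03, -6.05252981e+01, -3.42067587e+01, -1.77657371e-04,
        9.45191598e-03,  2.04284657e-05]), 'eef_pos': array([ 200.54422591, -591.69623097,  403.97394972]), 'tcp_rot': array([-3.14020680e+00,  8.40931963e-06,  3.26783046e-01]), 'contact_force': array([-0.01348371,  0.03742333, -0.68447653]), 'wrist_torque': array([ 0.03585551, -0.01383956,  0.00112828]), 'grasp_force': 0.0, 'opening': 1.0000581448490733}Traceback (most recent call last):
  File "<stdin>", line 4, in <module>
  File "h.py", line 10, in cloud
    else: p=p@np.array(f["rotation"]).T+np.array(f["eye"])
            ~~~~~~~~~~~~~~~~~~~~~~~~~~~^~~~~~~~~~~~~~~~~~~
ValueError: operands could not be broadcast together with shapes (480,640) (3,)
```

```bash
sed -i 's/np.array(f\["rotation"\]).T/rot(f["rotation"]).T/' h.py; cat >> h.py <<'E'
def rot(a): return R.from_euler("xyz",a).as_matrix()
E
python3 - <<'E'
from h import *
for n in ("top","scene"):
    f=r.grab_frame(n); print(f["eye"],f["rotation"],f.keys(),f["fx"])
    i,p=cloud(n); cv2.imwrite(f"pics/{n}.png",i); np.save(n+".npy",p)
    print(p[50::100,60::100].round().reshape(-1,3)[:14].tolist(), np.nanpercentile(p[...,2],[1,10,50,90,99]))
E
```

```text
[ 388.34180721   22.79098863 1391.92703326] [ 0.16126688 -0.00794437 -1.56405062] dict_keys(['img', 'z_map', 'fx', 'fy', 'cx', 'cy', 'eye', 'rotation']) 465.8020728075114
[[1660.0, 1270.0, -756.0], [1665.0, 773.0, -754.0], [1667.0, 276.0, -748.0], [1671.0, -222.0, -745.0], [1676.0, -720.0, -744.0], [1683.0, -1221.0, -746.0], [876.0, 799.0, 0.0], [879.0, 490.0, 0.0], [881.0, 178.0, 5.0], [885.0, -133.0, 0.0], [888.0, -446.0, 1.0], [889.0, -757.0, 6.0], [563.0, 769.0, 2.0], [566.0, 470.0, 3.0]] [-7.59213635e+02 -7.48304116e+02  3.19471107e-01  4.66438262e+01
  8.67270800e+02]
[1097.49686686 -348.82524626 1037.32271908] [0.56956631 0.0051911  0.94034995] dict_keys(['img', 'z_map', 'fx', 'fy', 'cx', 'cy', 'eye', 'rotation']) 467.4947159872406
[[-628.0, -252.0, -2.0], [1.0, -71.0, 284.0], [-199.0, 317.0, 2.0], [5.0, 606.0, -4.0], [313.0, 752.0, 112.0], [-41.0, 2226.0, -724.0], [-149.0, -416.0, 4.0], [27.0, -175.0, 2.0], [202.0, 67.0, -1.0], [416.0, 273.0, 53.0], [574.0, 517.0, 34.0], [734.0, 780.0, 4.0], [191.0, -537.0, 0.0], [345.0, -327.0, 0.0]] [-7.55083085e+02 -7.39359701e+02  4.25506984e-01  2.24702802e+01
  4.06608057e+02]
```

View pics/top.png

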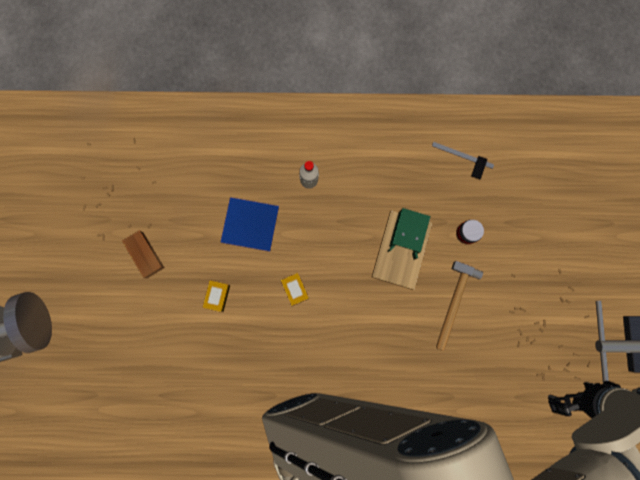

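View pics/scene.png

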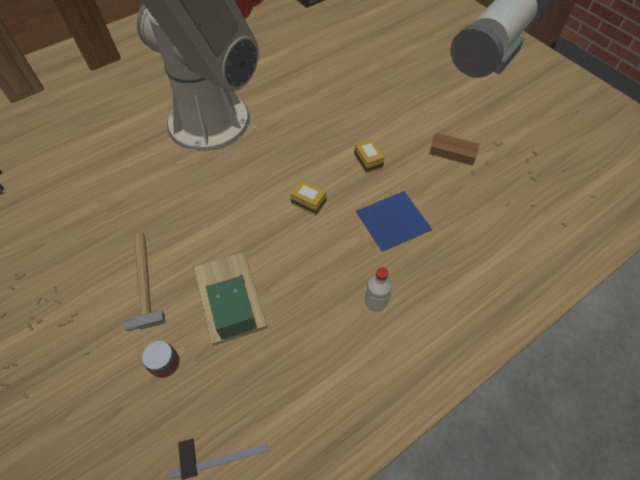

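The top view shows the tins at (215,296) and (294,289), the blue stand at (250,224), the bay at (402,248) with its green cover on the far side, and the glue bottle at (309,175). Next I'll measure them.

```bash
cat >> h.py <<'E'
def rect(q):
    c,(w,h),a=cv2.minAreaRect(q[:,:2].astype(np.float32)); 
    if w<h: w,h,a=h,w,a+90
    return np.round(c,1),round(w,1),round(h,1),round((np.radians(a)+np.pi/2)%np.pi-np.pi/2,3)
def blobs(i,p,amin=80):
    hsv=cv2.cvtColor(i,cv2.COLOR_BGR2HSV); z=np.nan_to_num(p[...,2],nan=-999)
    m={"tin":(z>44)&(z<90)&(((hsv[...,0]>18)&(hsv[...,0]<33)&(hsv[...,1]>150))|((hsv[...,1]<70)&(hsv[...,2]>120))),
       "stand":(hsv[...,0]>105)&(hsv[...,0]<130)&(hsv[...,1]>120)&(z>22)&(z<38),
       "green":(hsv[...,0]>60)&(hsv[...,0]<95)&(hsv[...,1]>80)&(z>76)&(z<92),
       "base":(z>14)&(z<27)}
    for k,x in m.items():
        n,l,st,_=cv2.connectedComponentsWithStats(x.astype(np.uint8))
        for j in range(1,n):
            if st[j,4]>amin:
                q=p[l==j]; q=q[np.isfinite(q[:,0])]; print(k,st[j,4],rect(q),"z",np.median(q[:,2]).round(1),"px",st[j,:4])
E
python3 - <<'E'
from h import *
for n in ("top","scene"):
    print(n);blobs(cv2.imread(f"pics/{n}.png"),np.load(n+".npy"))
E
```

```text
top
tin 344 (array([ 622.9, -452.1]), 60.8, 58.4, np.float64(0.733)) z 61.3 px [463 220  21  21]
tin 495 (array([449.8,  65.1]), 80.9, 54.6, np.float64(0.415)) z 50.6 px [281 273  28  33]
tin 506 (array([429. , 291.3]), 79.6, 55.8, np.float64(-0.222)) z 50.0 px [203 281  25  31]
stand 2197 (array([642.6, 200.9]), 146.5, 136.2, np.float64(1.402)) z 30.6 px [221 198  57  53]
green 1032 (array([ 618.4, -266.2]), 110.2, 82.0, np.float64(-0.286)) z 85.0 px [392 209  38  43]
base 1912 (array([ 570.4, -253.5]), 209.7, 131.2, np.float64(-0.289)) z 20.8 px [372 211  60  79]
base 727 (array([ 401.5, -403.9]), 260.0, 87.8, np.float64(-0.353)) z 23.4 px [436 261  47  90]
base 82 (array([ 345.8, -901.6]), 68.4, 10.0, np.float64(-0.034)) z 21.6 px [624 316   7  25]
scene
tin 336 (array([431.3, 293.3]), 79.7, 53.7, np.float64(-0.214)) z 50.6 px [356 139  28  24]
tin 404 (array([451.7,  67.1]), 79.7, 56.2, np.float64(0.449)) z 50.0 px [292 181  33  25]
tin 633 (array([ 622.6, -448.8]), 60.2, 59.8, np.float64(-0.639)) z 60.1 px [142 341  29  28]
stand 2318 (array([643.4, 204.7]), 146.1, 137.1, np.float64(1.392)) z 30.6 px [358 192  72  58]
base 677 (array([52.2, -4.7]), 243.2, 144.4, np.float64(1.472)) z 16.6 px [169 100  79  48]
base 146 (array([567.3, 494.3]), 129.4, 9.7, np.float64(0.572)) z 21.0 px [430 148  45  15]
base 96 (array([438.3, 274.4]), 95.7, 44.4, np.float64(0.369)) z 20.8 px [354 150  30  22]
base 96 (array([468. ,  56.1]), 92.8, 44.9, np.float64(0.989)) z 20.1 px [291 198  35  16]
base 1110 (array([ 401.4, -405.8]), 263.7, 88.1, np.float64(-0.316)) z 23.4 px [124 233  40  98]
base 2241 (array([ 570.5, -250.1]), 213.6, 129.9, np.float64(-0.292)) z 20.3 px [194 252  73  92]
```

```bash
cat >> h.py <<'E'
def to(x,y,z,yaw=None):
    "total tool-axis shift (cm) at present yaw, then turn about tool z"
    s=r.sense(); M=R.from_euler("xyz",s["tcp_rot"]).as_matrix(); d=np.array([x,y,z])-s["eef_pos"]
    y0=np.arctan2(M[1,0],M[0,0])
    print("at",s["eef_pos"].round(1),"yaw",round(y0,3),"z-tilt",M[:,2].round(4),"| shift cm",(M.T@d/10).round(2), "turn", None if yaw is None else round(-((yaw-y0+np.pi/2)%np.pi-np.pi/2),3))
E
python3 -c "
from h import *
to(450.5,66,330,.43)"
```

```text
at [ 200.6 -591.8  404.3] yaw 0.327 z-tilt [-2.e-04  6.e-04 -1.e+00] | shift cm [ 44.78 -54.28   7.47] turn -0.103
```

Request:
apply_moves([
  {"claw":-1,"delta_pos":[3.73,-4.52,0.6],"yaw":0},
  {"claw":-1,"delta_pos":[3.73,-4.52,0.6],"yaw":0},
  {"claw":-1,"delta_pos":[3.73,-4.52,0.6],"yaw":0},
  {"claw":-1,"delta_pos":[3.73,-4.52,0.6],"yaw":0},
  {"claw":-1,"delta_pos":[3.73,-4.52,0.6],"yaw":0},
  {"claw":-1,"delta_pos":[3.73,-4.52,0.6],"yaw":0},
  {"claw":-1,"delta_pos":[3.73,-4.52,0.6],"yaw":0},
  {"claw":-1,"delta_pos":[3.73,-4.52,0.6],"yaw":0},
])

```text
clock: 1.25
eef_pos: [367.5, -152.0, 356.8]
tcp_rot: [3.141, -0.001, 0.326]
contact_force: [1.7, -0.7, 0.5]
opening: 1.0
grasp_force: 0.0
```

Request:
apply_moves([
  {"claw":-1,"delta_pos":[3.73,-4.52,0.6],"yaw":0},
  {"claw":-1,"delta_pos":[3.73,-4.52,0.6],"yaw":0},
  {"claw":-1,"delta_pos":[3.73,-4.52,0.6],"yaw":0},
  {"claw":-1,"delta_pos":[3.73,-4.52,0.6],"yaw":0},
  {"claw":-1,"delta_pos":[0,0,0],"yaw":-0.1},
  {"claw":-1,"delta_pos":[0,0,0],"yaw":0},
  {"claw":-1,"delta_pos":[0,0,0],"yaw":0},
])

```text
clock: 2.12
eef_pos: [450.2, 65.0, 332.7]
tcp_rot: [3.142, 0.0, 0.424]
contact_force: [-0.0, 0.7, -0.3]
opening: 1.004
grasp_force: 0.0
```

```bash
python3 - <<'E'
from h import *
i,p=cloud("wrist"); cv2.imwrite("pics/w1.png",i); blobs(i,p,400)
print(r.sense()["clock"],r.sense()["contact_force"]); to(450.5,66,183,.43)
E
```

```text
tin 2854 (array([431.6, 268.9]), 82.8, 28.5, np.float64(0.163)) z 49.2 px [  0  67  48 129]
tin 4956 (array([451.4,  67.9]), 79.9, 52.8, np.float64(0.416)) z 49.4 px [276 178  79 109]
tin 2712 (array([450.4,  67.5]), 46.7, 30.3, np.float64(0.416)) z 49.7 px [294 205  44  63]
stand 798 (array([567.7, 151.8]), 33.5, 15.1, np.float64(-1.156)) z 29.4 px [242   0  55  28]
base 1631 (array([437.9, 273.7]), 96.7, 46.3, np.float64(0.361)) z 20.9 px [  0  49  77 143]
base 3163 (array([ 490.2, -188.2]), 101.1, 46.7, np.float64(0.681)) z 19.2 px [581 240  59 106]
2.175 [-0.45109551  0.2015353   0.5622943 ]
at [450.2  64.8 332.8] yaw 0.424 z-tilt [ 0. -0. -1.] | shift cm [ 0.07 -0.1  14.98] turn -0.006
```

View pics/w1.png

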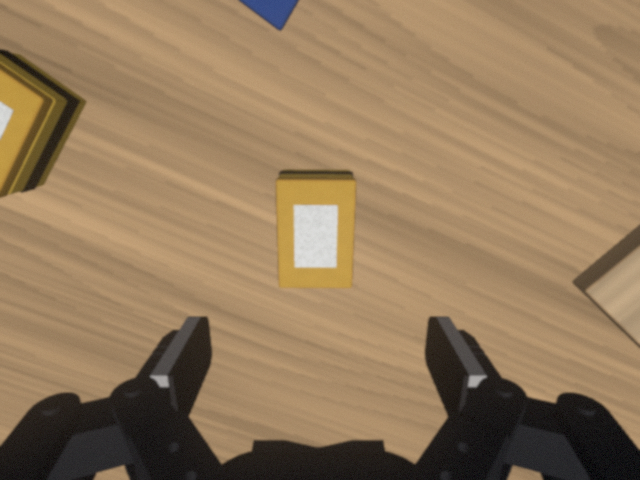

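The wrist view shows the tin centred at (315,235) and aligned with the fingers. I'll descend and grip.

Request:
apply_moves([
  {"claw":-1,"delta_pos":[0.2,-0.2,5],"yaw":0},
  {"claw":-1,"delta_pos":[0,0,5],"yaw":0},
  {"claw":-1,"delta_pos":[0,0,3],"yaw":0},
  {"claw":-1,"delta_pos":[0,0,2],"yaw":0},
  {"claw":-1,"delta_pos":[0,0,0],"yaw":0},
  {"claw":1,"delta_pos":[0,0,0],"yaw":0},
  {"claw":1,"delta_pos":[0,0,0],"yaw":0},
  {"claw":1,"delta_pos":[0,0,0],"yaw":0},
], grip_force=50)

```text
clock: 3.18
eef_pos: [451.9, 68.0, 183.9]
tcp_rot: [3.141, -0.002, 0.426]
contact_force: [-0.0, -2.9, 5.7]
opening: 0.629
grasp_force: 53.0
```

```bash
python3 - <<'E'
from h import *
s=r.sense();print(s)
E
```

```text
{'clock': 3.175, 'qpos': array([ 1.46138961e-01,  4.51868300e-01,  2.13942738e+00, -2.62419881e-04,
        5.48229039e-01,  1.29072823e+00]), 'qvel': array([-3.28541458e-04,  1.62019573e-03, -8.09262319e-04,  1.41898148e-03,
        4.36944412e-05,  1.40583111e-03]), 'joint_efforts': array([  1.19425401, -46.93162322, -16.00654542,   0.23849376,
        -0.36052415,  -0.13664918]), 'eef_pos': array([451.94840422,  68.01426067, 183.86366811]), 'tcp_rot': array([ 3.14088915e+00, -1.94941337e-03,  4.26431563e-01]), 'contact_force': array([-0.014699  , -2.89814838,  5.71691938]), 'wrist_torque': array([-0.28741855,  0.13880421, -0.15149709]), 'grasp_force': 52.98451691865921, 'opening': 0.6291130267554567}
```

Request:
apply_moves([
  {"claw":1,"delta_pos":[0,0,-1],"yaw":0},
  {"claw":1,"delta_pos":[0,0,-2],"yaw":0},
  {"claw":1,"delta_pos":[0,0,-2],"yaw":0},
  {"claw":1,"delta_pos":[0,0,-1],"yaw":0},
  {"claw":1,"delta_pos":[0,0,0],"yaw":0},
  {"claw":1,"delta_pos":[0,0,0],"yaw":0},
  {"claw":1,"delta_pos":[0,0,0],"yaw":0},
  {"claw":1,"delta_pos":[0,0,0],"yaw":0},
])

```text
clock: 4.18
eef_pos: [451.3, 68.1, 242.2]
tcp_rot: [-3.141, 0.001, 0.427]
contact_force: [-0.4, -0.8, -6.7]
opening: 0.624
grasp_force: 55.2
```

```bash
cat > wz.py <<'E'
from h import *
a=[]
for k in range(6): r.grab_frame("wrist"); s=r.sense(); a.append([*s["contact_force"],s["joint_efforts"][1],s["joint_efforts"][2]])
print(np.mean(a,0).round(3),np.std(a,0).round(2)); to(451.5,67.6,183.5)
E
python3 wz.py
```

```text
[ -0.183   0.278  -6.233 -49.319 -23.138] [0.14 0.62 0.34 0.02 0.02]
at [451.4  68.1 242.6] yaw 0.427 z-tilt [-1.e-04 -0.e+00 -1.e+00] | shift cm [-0.01  0.05  5.91] turn None
```

The first tin weighs about 0.63 kg, so it is almost certainly the heavier. I'll put it back and confirm by lifting the other, which has to go to the stand anyway.

Request:
apply_moves([
  {"claw":1,"delta_pos":[0,0,2],"yaw":0},
  {"claw":1,"delta_pos":[0,0,2],"yaw":0},
  {"claw":1,"delta_pos":[0,0,1.2],"yaw":0},
  {"claw":1,"delta_pos":[0,0,0.5],"yaw":0},
  {"claw":1,"delta_pos":[0,0,0.15],"yaw":0},
  {"claw":1,"delta_pos":[0,0,0.05],"yaw":0},
  {"claw":1,"delta_pos":[0,0,0.0],"yaw":0},
])

```text
clock: 5.35
eef_pos: [451.6, 68.1, 184.1]
tcp_rot: [3.141, -0.001, 0.427]
contact_force: [0.4, -0.1, -5.7]
opening: 0.626
grasp_force: 54.9
```

Request:
apply_moves([
  {"claw":1,"delta_pos":[0,0,0.05],"yaw":0},
  {"claw":1,"delta_pos":[0,0,0.05],"yaw":0},
  {"claw":1,"delta_pos":[0,0,0.0],"yaw":0},
])

```text
clock: 5.72
eef_pos: [451.6, 68.1, 183.9]
tcp_rot: [3.141, -0.001, 0.427]
contact_force: [-4.4, -1.0, 13.9]
opening: 0.626
grasp_force: 57.3
```

Request:
apply_moves([
  {"claw":-1,"delta_pos":[0,0,0],"yaw":0},
  {"claw":-1,"delta_pos":[0,0,0],"yaw":0},
  {"claw":-1,"delta_pos":[0,0,-1],"yaw":0},
  {"claw":-1,"delta_pos":[0,0,-5],"yaw":0},
  {"claw":-1,"delta_pos":[0,0,-5],"yaw":0},
  {"claw":-1,"delta_pos":[1.84,-5.3,-2],"yaw":0},
  {"claw":-1,"delta_pos":[1.84,-5.3,0],"yaw":0},
  {"claw":-1,"delta_pos":[1.84,-5.3,0],"yaw":0},
])

```text
clock: 6.72
eef_pos: [435.6, 237.3, 314.1]
tcp_rot: [-3.142, -0.002, 0.426]
contact_force: [0.1, 0.5, -0.1]
opening: 0.995
grasp_force: 0.0
```

Request:
apply_moves([
  {"claw":-1,"delta_pos":[1.84,-5.3,0],"yaw":0},
  {"claw":-1,"delta_pos":[0,0,0],"yaw":0.16},
  {"claw":-1,"delta_pos":[0,0,0],"yaw":0.16},
  {"claw":-1,"delta_pos":[0,0,0],"yaw":0.16},
  {"claw":-1,"delta_pos":[0,0,0],"yaw":0.165},
  {"claw":-1,"delta_pos":[0,0,0],"yaw":0},
  {"claw":-1,"delta_pos":[0,0,0],"yaw":0},
])

```text
clock: 7.6
eef_pos: [430.6, 291.5, 313.0]
tcp_rot: [-3.141, -0.0, -0.215]
contact_force: [-1.0, 0.5, -0.1]
opening: 1.001
grasp_force: 0.0
```

```bash
python3 - <<'E'
from h import *
i,p=cloud("wrist"); blobs(i,p,1200)
print(r.sense()["clock"]); to(431,293,183,-.218)
E
```

```text
tin 1855 (array([454.5,  98.1]), 59.7, 20.2, np.float64(0.054)) z 49.0 px [604  90  36  99]
tin 5675 (array([430.8, 294.3]), 79.7, 53.0, np.float64(-0.218)) z 49.5 px [273 187  85 116]
tin 3073 (array([429.6, 294.7]), 47.0, 30.4, np.float64(-0.215)) z 49.7 px [292 216  47  67]
base 1799 (array([450.7,  91.8]), 92.9, 41.1, np.float64(-0.105)) z 20.9 px [572  68  68 143]
base 1324 (array([512.6, 478.1]), 76.4, 37.3, np.float64(-0.312)) z 20.6 px [  0 118  63 113]
7.65
at [430.6 291.5 312.9] yaw -0.215 z-tilt [ 1.e-04  1.e-04 -1.e+00] | shift cm [ 0.   -0.15 12.99] turn 0.003
```

Request:
apply_moves([
  {"claw":-1,"delta_pos":[-0.05,-0.24,5],"yaw":0},
  {"claw":-1,"delta_pos":[0,0,4],"yaw":0},
  {"claw":-1,"delta_pos":[0,0,3],"yaw":0},
  {"claw":-1,"delta_pos":[0,0,0.95],"yaw":0},
  {"claw":-1,"delta_pos":[0,0,0],"yaw":0},
  {"claw":1,"delta_pos":[0,0,0],"yaw":0},
  {"claw":1,"delta_pos":[0,0,0],"yaw":0},
  {"claw":1,"delta_pos":[0,0,0],"yaw":0},
], grip_force=50)

```text
clock: 8.65
eef_pos: [431.1, 294.3, 184.5]
tcp_rot: [-3.14, -0.001, -0.218]
contact_force: [-0.7, -0.1, 6.5]
opening: 0.628
grasp_force: 52.6
```

Request:
apply_moves([
  {"claw":1,"delta_pos":[0,0,-1],"yaw":0},
  {"claw":1,"delta_pos":[0,0,-3],"yaw":0},
  {"claw":1,"delta_pos":[0,0,-4],"yaw":0},
  {"claw":1,"delta_pos":[0,0,-2],"yaw":0},
  {"claw":1,"delta_pos":[0,0,0],"yaw":0},
  {"claw":1,"delta_pos":[0,0,0],"yaw":0},
  {"claw":1,"delta_pos":[0,0,0],"yaw":0},
])

```text
clock: 9.52
eef_pos: [430.3, 293.7, 282.1]
tcp_rot: [3.14, 0.001, -0.218]
contact_force: [0.5, 0.3, -2.7]
opening: 0.624
grasp_force: 53.7
```

```bash
python3 wz.py; python3 -c "
from h import *
to(643,203,0,-.17)"
```

```text
[ -0.171  -0.195  -2.44  -53.595 -26.887] [0.59 0.48 0.21 0.16 0.03]
at [430.7 294.  282.8] yaw -0.218 z-tilt [-5.e-04 -3.e-04 -1.e+00] | shift cm [ 6.94 21.65  9.94] turn None
at [430.7 294.  282.8] yaw -0.218 z-tilt [-5.e-04 -3.e-04 -1.e+00] | shift cm [22.71  4.28 28.28] turn -0.048
```

The second tin weighs about 0.25 kg, so it is the lighter and goes to the stand.

Request:
apply_moves([
  {"claw":1,"delta_pos":[3,0.57,0],"yaw":0},
  {"claw":1,"delta_pos":[5,0.95,0],"yaw":0},
  {"claw":1,"delta_pos":[5,0.95,0],"yaw":0},
  {"claw":1,"delta_pos":[5,0.95,0],"yaw":0},
  {"claw":1,"delta_pos":[4.7,0.86,0],"yaw":0},
  {"claw":1,"delta_pos":[0,0,3],"yaw":0},
  {"claw":1,"delta_pos":[0,0,2],"yaw":0},
  {"claw":1,"delta_pos":[0,0,1.2],"yaw":0},
])

```text
clock: 10.82
eef_pos: [642.1, 203.2, 219.5]
tcp_rot: [3.14, 0.002, -0.218]
contact_force: [0.2, 0.9, -2.2]
opening: 0.624
grasp_force: 53.8
```

Request:
apply_moves([
  {"claw":1,"delta_pos":[0,0,0.1],"yaw":0},
  {"claw":1,"delta_pos":[0,0,0.1],"yaw":0},
  {"claw":1,"delta_pos":[0,0,0.1],"yaw":0},
  {"claw":1,"delta_pos":[0,0,0],"yaw":0},
])

```text
clock: 11.32
eef_pos: [643.2, 203.2, 218.8]
tcp_rot: [-3.141, -0.001, -0.218]
contact_force: [-0.6, -0.2, -2.7]
opening: 0.629
grasp_force: 53.8
```

Request:
apply_moves([
  {"claw":1,"delta_pos":[0,0,0.1],"yaw":0},
  {"claw":1,"delta_pos":[0,0,0.1],"yaw":0},
  {"claw":1,"delta_pos":[0,0,0.1],"yaw":0},
  {"claw":1,"delta_pos":[0,0,0.05],"yaw":0},
  {"claw":1,"delta_pos":[0,0,0],"yaw":0},
])

```text
clock: 11.95
eef_pos: [643.0, 203.1, 214.6]
tcp_rot: [3.142, 0.0, -0.218]
contact_force: [0.0, 0.5, -2.4]
opening: 0.628
grasp_force: 53.9
```

Request:
apply_moves([
  {"claw":1,"delta_pos":[0,0,0.05],"yaw":0},
  {"claw":1,"delta_pos":[0,0,0],"yaw":0},
])

```text
clock: 12.2
eef_pos: [643.1, 203.1, 214.5]
tcp_rot: [-3.142, -0.0, -0.218]
contact_force: [-1.2, -0.3, 2.6]
opening: 0.629
grasp_force: 54.3
```

Request:
apply_moves([
  {"claw":-1,"delta_pos":[0,0,0],"yaw":0},
  {"claw":-1,"delta_pos":[0,0,0],"yaw":0},
  {"claw":-1,"delta_pos":[0,0,-1],"yaw":0},
  {"claw":-1,"delta_pos":[0,0,-5],"yaw":0},
  {"claw":-1,"delta_pos":[0,0,-4],"yaw":0},
  {"claw":-1,"delta_pos":[-3.94,4.33,0],"yaw":0},
  {"claw":-1,"delta_pos":[-3.94,4.33,0],"yaw":0},
  {"claw":-1,"delta_pos":[-3.94,4.33,0],"yaw":0},
])

```text
clock: 13.2
eef_pos: [498.1, 101.0, 314.9]
tcp_rot: [-3.141, -0.001, -0.218]
contact_force: [-0.5, 0.1, 0.1]
opening: 0.999
grasp_force: 0.0
```

Request:
apply_moves([
  {"claw":-1,"delta_pos":[-3.94,4.33,0],"yaw":0},
  {"claw":-1,"delta_pos":[0,0,0],"yaw":-0.16},
  {"claw":-1,"delta_pos":[0,0,0],"yaw":-0.16},
  {"claw":-1,"delta_pos":[0,0,0],"yaw":-0.16},
  {"claw":-1,"delta_pos":[0,0,0],"yaw":-0.165},
  {"claw":-1,"delta_pos":[0,0,0],"yaw":0},
  {"claw":-1,"delta_pos":[0,0,0],"yaw":0},
])

```text
clock: 14.08
eef_pos: [451.8, 68.1, 314.5]
tcp_rot: [3.141, -0.001, 0.423]
contact_force: [0.1, -0.1, -0.3]
opening: 0.997
grasp_force: 0.0
```

```bash
python3 - <<'E'
from h import *
i,p=cloud("wrist"); blobs(i,p,1200)
i,p=cloud("top"); print("top"); blobs(i,p); cv2.imwrite("pics/t2.png",i)
print(r.sense()["clock"]); to(451.6,68.1,183.8,.427)
E
```

```text
tin 5636 (array([450.7,  68. ]), 80.3, 53.0, np.float64(0.415)) z 49.4 px [276 188  85 115]
tin 3018 (array([449.7,  67.5]), 46.9, 30.3, np.float64(0.417)) z 49.7 px [295 217  47  66]
base 1591 (array([ 489.7, -178.5]), 69.6, 32.3, np.float64(0.69)) z 19.1 px [598 267  42  76]
top
tin 510 (array([640.7, 200.8]), 81.3, 54.0, np.float64(-0.226)) z 80.4 px [236 207  24  30]
tin 346 (array([ 623.9, -451.8]), 60.2, 58.5, np.float64(1.259)) z 61.2 px [463 220  21  21]
stand 1538 (array([643.2, 201.4]), 147.4, 136.4, np.float64(1.398)) z 30.9 px [221 198  57  53]
green 1039 (array([ 619.4, -265.9]), 109.9, 82.2, np.float64(-0.296)) z 84.9 px [392 209  38  43]
base 1903 (array([ 570.5, -253.2]), 210.0, 131.4, np.float64(-0.291)) z 20.9 px [372 211  60  79]
base 715 (array([ 400.9, -416.6]), 262.9, 86.9, np.float64(-0.244)) z 23.0 px [436 261  47  90]
14.175
at [451.7  68.1 314.4] yaw 0.425 z-tilt [ 2.e-04  1.e-04 -1.e+00] | shift cm [-1.000e-02 -0.000e+00  1.306e+01] turn -0.002
```

The lighter tin stands on the stand within 3 mm of its centre. Now I'll pick up the heavy one.

Request:
apply_moves([
  {"claw":-1,"delta_pos":[0,0,5],"yaw":0},
  {"claw":-1,"delta_pos":[0,0,4],"yaw":0},
  {"claw":-1,"delta_pos":[0,0,3],"yaw":0},
  {"claw":-1,"delta_pos":[0,0,1],"yaw":0},
  {"claw":-1,"delta_pos":[0,0,0],"yaw":0},
  {"claw":1,"delta_pos":[0,0,0],"yaw":0},
  {"claw":1,"delta_pos":[0,0,0],"yaw":0},
  {"claw":1,"delta_pos":[0,0,0],"yaw":0},
], grip_force=60)

```text
clock: 15.18
eef_pos: [452.2, 68.2, 185.4]
tcp_rot: [3.141, -0.002, 0.426]
contact_force: [-0.9, -0.1, 7.4]
opening: 0.628
grasp_force: 62.5
```

Request:
apply_moves([
  {"claw":1,"delta_pos":[0,0,-1],"yaw":0},
  {"claw":1,"delta_pos":[0,0,-3],"yaw":0},
  {"claw":1,"delta_pos":[0,0,-5],"yaw":0},
  {"claw":1,"delta_pos":[0,0,-3],"yaw":0},
  {"claw":1,"delta_pos":[0,0,0],"yaw":0},
  {"claw":1,"delta_pos":[0,0,0],"yaw":0},
])

```text
clock: 15.92
eef_pos: [450.9, 68.0, 303.3]
tcp_rot: [-3.141, 0.001, 0.427]
contact_force: [-0.3, 0.6, -5.8]
opening: 0.624
grasp_force: 68.6
```

```bash
python3 wz.py; python3 - <<'E'
from h import *
# aim: hover with tin centre at bay x=-125 (before the runway end)
c=np.array([571,-251]);a=-.29; e=np.array([np.cos(a),np.sin(a)])
print(c-65*e, c-150*e); to(*(c-150*e),300,a); to(*(c-65*e),300,a)
E
```

```text
[-2.3700e-01 -2.2000e-02 -6.2840e+00 -4.6792e+01 -2.8308e+01] [0.65 0.45 0.38 0.44 0.27]
at [451.4  68.1 303.3] yaw 0.427 z-tilt [-1.8e-03 -3.0e-04 -1.0e+00] | shift cm [1.000e-02 5.000e-02 1.198e+01] turn None
[ 508.71414809 -232.41310537] [ 427.26341867 -208.10716623]
at [451.4  68.1 303.3] yaw 0.427 z-tilt [-1.8e-03 -3.0e-04 -1.0e+00] | shift cm [-13.63  24.14   0.34] turn 0.717
at [451.4  68.1 303.3] yaw 0.427 z-tilt [-1.8e-03 -3.0e-04 -1.0e+00] | shift cm [-7.22 29.72  0.32] turn 0.717
```

Request:
apply_moves([
  {"claw":1,"delta_pos":[-1.63,2.9,0],"yaw":0},
  {"claw":1,"delta_pos":[-2.5,4.4,0],"yaw":0},
  {"claw":1,"delta_pos":[-2.5,4.4,0],"yaw":0},
  {"claw":1,"delta_pos":[-2.5,4.4,0],"yaw":0},
  {"claw":1,"delta_pos":[-2.5,4.4,0],"yaw":0},
  {"claw":1,"delta_pos":[-2,3.64,0],"yaw":0},
])

```text
clock: 16.98
eef_pos: [427.1, -209.9, 303.8]
tcp_rot: [-3.141, 0.0, 0.426]
contact_force: [1.1, 0.8, -6.8]
opening: 0.625
grasp_force: 69.7
```

Request:
apply_moves([
  {"claw":1,"delta_pos":[0,0,0],"yaw":0.15},
  {"claw":1,"delta_pos":[0,0,0],"yaw":0.15},
  {"claw":1,"delta_pos":[0,0,0],"yaw":0.15},
  {"claw":1,"delta_pos":[0,0,0],"yaw":0.15},
  {"claw":1,"delta_pos":[0,0,0],"yaw":0.117},
  {"claw":1,"delta_pos":[0,0,0],"yaw":0},
  {"claw":1,"delta_pos":[0,0,0],"yaw":0},
])

```text
clock: 17.85
eef_pos: [427.5, -208.1, 303.9]
tcp_rot: [-3.142, 0.0, -0.288]
contact_force: [0.1, 0.1, -6.4]
opening: 0.625
grasp_force: 71.0
```

```bash
python3 - <<'E'
from h import *
i,p=cloud("wrist"); blobs(i,p,300); cv2.imwrite("pics/w3.png",i); np.save("w3.npy",p)
c=np.array([571,-251]);a=-.29; e=np.array([np.cos(a),np.sin(a)]); print(r.sense()["clock"]); to(*(c-65*e),300,a)
# points in the bay frame
q=p.reshape(-1,3); d=q[:,:2]-c; b=np.stack([d@e,d@[-e[1],e[0]],q[:,2]],1); b=b[np.isfinite(b[:,0])]
f=b[(b[:,2]>14)&(b[:,2]<26)&(b[:,0]>-120)&(b[:,0]<-25)&(abs(b[:,1])<90)]
for x in range(-110,-25,10):
    g=f[abs(f[:,0]-x)<2]
    if len(g): print(x,len(g),np.percentile(g[:,1],[.5,99.5]).round(1))
print("floor x min",[np.percentile(f[abs(f[:,1]-y)<3][:,0],1).round(1) for y in (-55,55) if (abs(f[:,1]-y)<3).any()])
for lo,hi in ((80,90),(50,66)):
    g=b[(b[:,2]>lo)&(b[:,2]<hi)&(b[:,0]>-30)&(b[:,0]<110)&(abs(b[:,1])<50)]; 
    if len(g): print(lo,len(g),np.percentile(g,[1,99],axis=0).round(1).tolist())
    if lo==50:
        for x in (-18,-14,-10,-6):
            h=g[abs(g[:,0]-x)<2]; print(x,np.sort(h[h[:,1]<0][:,1])[-3:].round(1),np.sort(h[h[:,1]>0][:,1])[:3].round(1))
E
```

```text
base 34430 (array([ 519.3, -235. ]), 130.5, 99.9, np.float64(1.278)) z 19.4 px [209   0 222 173]
base 12728 (array([ 399.2, -390.1]), 245.9, 42.5, np.float64(-0.236)) z 22.8 px [529   0 111 359]
17.9
at [ 427.5 -208.1  304. ] yaw -0.288 z-tilt [-3.e-04  2.e-04 -1.e+00] | shift cm [8.48 0.03 0.4 ] turn 0.002
-100 1209 [-63.4  64.2]
-90 1180 [-63.3  64.3]
-80 1241 [-63.4  64.4]
-70 1294 [-63.3  64.6]
-60 1341 [-63.3  64.3]
-50 1441 [-63.6  64.5]
-40 1539 [-63.3  64.4]
-30 1630 [-63.4  64.5]
floor x min [np.float64(-102.6), np.float64(-102.8)]
50 598 [[-20.6, -42.5, 50.3], [-12.8, 43.7, 60.9]]
-18 [-35.6 -35.5 -35.5] [36.5 36.5 36.6]
-14 [-33.5 -33.5 -33.1] [34.3 34.5 34.6]
-10 [] [34.]
-6 [] []
```

View pics/w3.png

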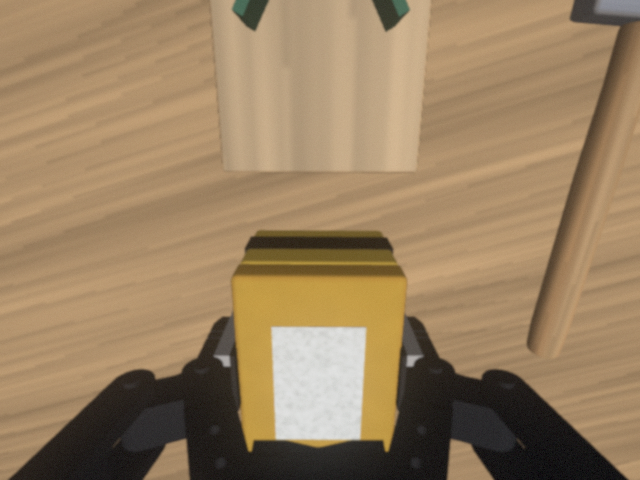

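The wrist view shows the held tin lined up with the runway. The fins are at (250,15) and (392,15), symmetric about the tin to within a millimetre. I'll move in and lower.

Request:
apply_moves([
  {"claw":1,"delta_pos":[3,-0.05,0],"yaw":0},
  {"claw":1,"delta_pos":[3.3,0,0],"yaw":0},
  {"claw":1,"delta_pos":[2,0,1],"yaw":0},
  {"claw":1,"delta_pos":[0,0,3],"yaw":0},
  {"claw":1,"delta_pos":[0,0,3],"yaw":0},
  {"claw":1,"delta_pos":[0,0,2],"yaw":0},
  {"claw":1,"delta_pos":[0,0,0.4],"yaw":0},
  {"claw":1,"delta_pos":[0,0,0],"yaw":0},
])

```text
clock: 18.9
eef_pos: [507.4, -231.4, 210.4]
tcp_rot: [-3.142, -0.0, -0.29]
contact_force: [0.7, -0.2, -5.4]
opening: 0.626
grasp_force: 70.7
```

Request:
apply_moves([
  {"claw":1,"delta_pos":[0,0,0.1],"yaw":0},
  {"claw":1,"delta_pos":[0,0,0.1],"yaw":0},
  {"claw":1,"delta_pos":[0,0,0.05],"yaw":0},
  {"claw":1,"delta_pos":[0,0,0],"yaw":0},
])

```text
clock: 19.4
eef_pos: [507.2, -231.3, 207.8]
tcp_rot: [3.142, -0.0, -0.29]
contact_force: [0.5, -0.1, -6.8]
opening: 0.625
grasp_force: 70.7
```

Request:
apply_moves([
  {"claw":1,"delta_pos":[0,0,0.1],"yaw":0},
  {"claw":1,"delta_pos":[0,0,0.05],"yaw":0},
  {"claw":1,"delta_pos":[0,0,0.05],"yaw":0},
  {"claw":1,"delta_pos":[0,0,0],"yaw":0},
])

```text
clock: 19.9
eef_pos: [507.2, -231.3, 205.6]
tcp_rot: [-3.142, 0.0, -0.29]
contact_force: [0.4, -0.1, -6.3]
opening: 0.629
grasp_force: 70.7
```

Request:
apply_moves([
  {"claw":1,"delta_pos":[0,0,0.05],"yaw":0},
  {"claw":1,"delta_pos":[0,0,0.0],"yaw":0},
])

```text
clock: 20.15
eef_pos: [507.2, -231.3, 205.5]
tcp_rot: [3.142, 0.0, -0.29]
contact_force: [-2.2, 1.3, 1.3]
opening: 0.625
grasp_force: 71.9
```

Request:
apply_moves([
  {"claw":1,"delta_pos":[0.5,0,0],"yaw":0},
  {"claw":1,"delta_pos":[0.5,0,0],"yaw":0},
  {"claw":1,"delta_pos":[0.5,0,0],"yaw":0},
  {"claw":1,"delta_pos":[0.5,0,0],"yaw":0},
  {"claw":1,"delta_pos":[0,0,0],"yaw":0},
])

```text
clock: 20.78
eef_pos: [527.0, -237.3, 205.5]
tcp_rot: [3.141, -0.001, -0.29]
contact_force: [0.6, 0.3, 2.7]
opening: 0.627
grasp_force: 72.2
```

Request:
apply_moves([
  {"claw":-1,"delta_pos":[0,0,0],"yaw":0},
  {"claw":-1,"delta_pos":[0,0,0],"yaw":0},
  {"claw":-1,"delta_pos":[0,0,-1],"yaw":0},
  {"claw":-1,"delta_pos":[0,0,-3.5],"yaw":0},
  {"claw":-1,"delta_pos":[0,0,-3.5],"yaw":0},
  {"claw":1,"delta_pos":[-3.5,0,0],"yaw":0},
  {"claw":1,"delta_pos":[-4.5,0,0],"yaw":0},
  {"claw":1,"delta_pos":[0,0,0],"yaw":0},
], grip_force=20)

```text
clock: 21.78
eef_pos: [447.0, -213.2, 285.5]
tcp_rot: [-3.141, 0.002, -0.291]
contact_force: [0.3, -0.6, 0.0]
opening: 0.379
grasp_force: 0.0
```

```bash
python3 - <<'E'
from h import *
i,p=cloud("wrist"); cv2.imwrite("pics/w4.png",i); blobs(i,p,600)
s=r.sense(); print(s["clock"],s["eef_pos"],s["opening"])
c=np.array([571,-251]);a=-.29; e=np.array([np.cos(a),np.sin(a)])
q=p.reshape(-1,3); d=q[:,:2]-c; b=np.stack([d@e,d@[-e[1],e[0]],q[:,2]],1); b=b[np.isfinite(b[:,0])]
g=b[(b[:,2]>67)&(b[:,2]<73)&(b[:,0]>-100)&(b[:,0]<-8)&(abs(b[:,1])<40)]; print(rect(g),np.percentile(g,[.5,99.5],axis=0).round(1).tolist())
print("tcp bay", (s["eef_pos"][:2]-c)@e, (s["eef_pos"][:2]-c)@[-e[1],e[0]])
E
```

```text
tin 12619 (array([ 525.1, -235.5]), 79.2, 54.5, np.float64(-0.304)) z 69.4 px [257  21 125 181]
tin 6825 (array([ 524.8, -235.7]), 46.2, 30.3, np.float64(-0.297)) z 69.7 px [285  64  68 105]
base 18782 (array([ 526.3, -237.1]), 130.3, 115.4, np.float64(1.281)) z 19.4 px [201   0 240 208]
base 1904 (array([ 521.7, -411.6]), 25.8, 23.7, np.float64(1.209)) z 24.3 px [596   0  44  52]
base 1863 (array([ 575.7, -252. ]), 60.5, 9.1, np.float64(1.265)) z 19.4 px [263   4 116  17]
base 10569 (array([ 387.9, -389.2]), 224.2, 23.6, np.float64(-0.355)) z 22.5 px [538  70 102 325]
21.825 [ 448.86746145 -213.92796135  285.92004884] 0.28376085521136096
(array([-48.5,   1.7]), 80.7, 54.6, np.float64(-0.007)) [[-87.9, -25.2, 67.5], [-8.8, 28.6, 71.3]]
tcp bay -127.63358900522698 0.5999828335302624
```

View pics/w4.png

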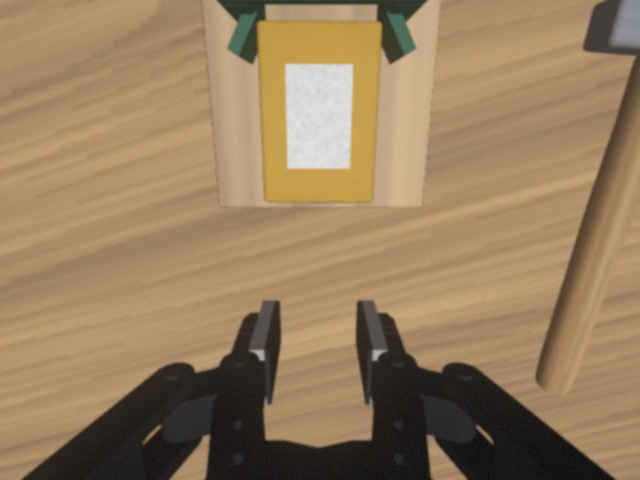

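The wrist view shows the tin on the runway with its nose between the fins and its rear edge at (318,203), about 28 mm ahead of the fingers. I'll drop behind it with the fingers narrowed and push.

Request:
apply_moves([
  {"claw":0.6,"delta_pos":[0,0,4],"yaw":0},
  {"claw":0.6,"delta_pos":[0,0,3.3],"yaw":0},
  {"claw":0.6,"delta_pos":[0,0,1],"yaw":0},
  {"claw":0.6,"delta_pos":[0.5,0,0],"yaw":0},
  {"claw":0.6,"delta_pos":[0.5,0,0],"yaw":0},
  {"claw":0.6,"delta_pos":[0.5,0,0],"yaw":0},
  {"claw":0.6,"delta_pos":[0.3,0,0],"yaw":0},
  {"claw":0.6,"delta_pos":[0,0,0],"yaw":0},
])

```text
clock: 22.82
eef_pos: [467.3, -219.4, 202.5]
tcp_rot: [3.141, -0.001, -0.29]
contact_force: [-0.1, -0.1, -0.2]
opening: 0.203
grasp_force: 0.0
```

```bash
cat > st.py <<'E'
from h import *
c=np.array([571,-251]);a=-.29; e=np.array([np.cos(a),np.sin(a)]); F=[]
for k in range(4):
    r.grab_frame("wrist"); s=r.sense(); F.append(s["contact_force"])
F=np.mean(F,0); print("bay x,y",((s["eef_pos"][:2]-c)@e).round(2),((s["eef_pos"][:2]-c)@[-e[1],e[0]]).round(2),"z",s["eef_pos"][2].round(1),"Fx",(F[:2]@e).round(2),"Fy",(F[:2]@[-e[1],e[0]]).round(2),"Fz",F[2].round(2),s["clock"],s["opening"])
E
python3 st.py
```

```text
bay x,y -108.93 0.62 z 202.2 Fx 0.26 Fy -0.3 Fz 0.09 23.025 0.19954665021781492
```

Request:
apply_moves([
  {"claw":0.6,"delta_pos":[0.4,0,0],"yaw":0},
  {"claw":0.6,"delta_pos":[0.4,0,0],"yaw":0},
  {"claw":0.6,"delta_pos":[0.4,0,0],"yaw":0},
  {"claw":0.6,"delta_pos":[0.4,0,0],"yaw":0},
  {"claw":0.6,"delta_pos":[0.4,0,0],"yaw":0},
  {"claw":0.6,"delta_pos":[0.2,0,0],"yaw":0},
])

```text
clock: 23.78
eef_pos: [488.3, -225.7, 202.1]
tcp_rot: [-3.142, 0.0, -0.29]
contact_force: [-4.0, 1.4, 0.7]
opening: 0.2
grasp_force: 0.0
```

```bash
python3 st.py; python3 - <<'E'
from h import *
i,p=cloud("wrist"); cv2.imwrite("pics/w5.png",i)
E
```

```text
bay x,y -86.43 0.59 z 202.2 Fx -1.75 Fy 0.09 Fz -0.31 23.975 0.1968300225201805
```

View pics/w5.png

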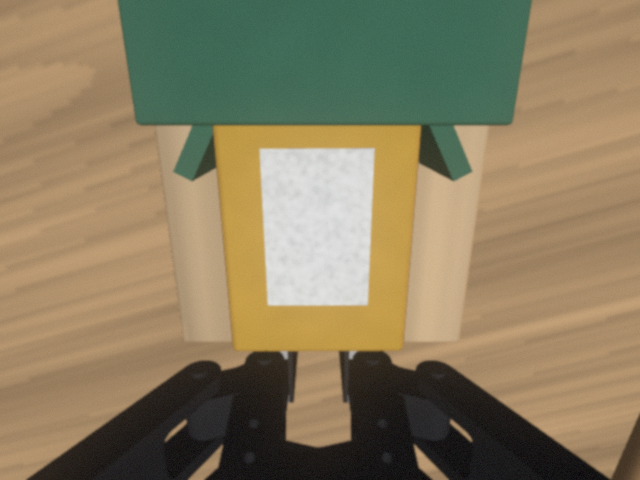

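The fingers are on the tin's rear face and the tin enters the mouth straight. Sliding takes about 4 N. I'll advance to short of the earliest possible stop, then feel for it.

Request:
apply_moves([
  {"claw":0.6,"delta_pos":[0.4,0,0],"yaw":0},
  {"claw":0.6,"delta_pos":[0.4,0,0],"yaw":0},
  {"claw":0.6,"delta_pos":[0.4,0,0],"yaw":0},
  {"claw":0.6,"delta_pos":[0.4,0,0],"yaw":0},
  {"claw":0.6,"delta_pos":[0.4,0,0],"yaw":0},
  {"claw":0.6,"delta_pos":[0.3,0,0],"yaw":0},
  {"claw":0.6,"delta_pos":[0.1,0,0],"yaw":0},
  {"claw":0.6,"delta_pos":[0.1,0,0],"yaw":0},
])

```text
clock: 25.02
eef_pos: [511.9, -232.7, 202.2]
tcp_rot: [-3.142, 0.0, -0.29]
contact_force: [-3.6, 1.1, 1.8]
opening: 0.198
grasp_force: 0.0
```

Request:
apply_moves([
  {"claw":0.6,"delta_pos":[0.2,0,0],"yaw":0},
  {"claw":0.6,"delta_pos":[0.2,0,0],"yaw":0},
  {"claw":0.6,"delta_pos":[0.1,0,0],"yaw":0},
  {"claw":0.6,"delta_pos":[0.1,0,0],"yaw":0},
])

```text
clock: 25.52
eef_pos: [517.8, -234.5, 202.2]
tcp_rot: [3.142, 0.0, -0.29]
contact_force: [-3.4, 0.4, 0.9]
opening: 0.204
grasp_force: 0.0
```

```bash
python3 st.py; python3 - <<'E'
from h import *
i,p=cloud("wrist"); np.save("w6.npy",p)
c=np.array([571,-251]);a=-.29; e=np.array([np.cos(a),np.sin(a)])
q=p.reshape(-1,3); d=q[:,:2]-c; b=np.stack([d@e,d@[-e[1],e[0]],q[:,2]],1); b=b[np.isfinite(b[:,0])]
g=b[(b[:,2]>66)&(b[:,2]<73)&(b[:,0]>-90)&(abs(b[:,1])<30)]; print(len(g),np.percentile(g,[1,99],axis=0).round(1).tolist())
E
```

```text
bay x,y -55.61 0.6 z 202.2 Fx -2.59 Fy 0.12 Fz -0.63 25.725 0.1998893683031898
18267 [[-51.3, -24.6, 67.5], [-9.5, 28.3, 72.3]]
```

Request:
apply_moves([
  {"claw":0.6,"delta_pos":[0.2,0,0],"yaw":0},
  {"claw":0.6,"delta_pos":[0.2,0,0],"yaw":0},
  {"claw":0.6,"delta_pos":[0.2,0,0],"yaw":0},
  {"claw":0.6,"delta_pos":[0.1,0,0],"yaw":0},
  {"claw":0.6,"delta_pos":[0.1,0,0],"yaw":0},
])

```text
clock: 26.4
eef_pos: [525.4, -236.8, 202.2]
tcp_rot: [-3.142, 0.0, -0.29]
contact_force: [-3.4, 1.8, 0.8]
opening: 0.203
grasp_force: 0.0
```

Request:
apply_moves([
  {"claw":0.6,"delta_pos":[0.05,0,0],"yaw":0},
  {"claw":0.6,"delta_pos":[0.05,0,0],"yaw":0},
  {"claw":0.6,"delta_pos":[0.05,0,0],"yaw":0},
  {"claw":0.6,"delta_pos":[0.05,0,0],"yaw":0},
])

```text
clock: 26.9
eef_pos: [527.4, -237.3, 202.2]
tcp_rot: [-3.142, 0.0, -0.29]
contact_force: [-2.8, 0.8, 0.2]
opening: 0.202
grasp_force: 0.0
```

Request:
apply_moves([
  {"claw":0.6,"delta_pos":[0.05,0,0],"yaw":0},
  {"claw":0.6,"delta_pos":[0.05,0,0],"yaw":0},
  {"claw":0.6,"delta_pos":[0.05,0,0],"yaw":0},
  {"claw":0.6,"delta_pos":[0.05,0,0],"yaw":0},
])

```text
clock: 27.4
eef_pos: [529.3, -237.9, 202.2]
tcp_rot: [-3.142, 0.0, -0.29]
contact_force: [-3.6, 1.0, 0.1]
opening: 0.198
grasp_force: 0.0
```

Request:
apply_moves([
  {"claw":0.6,"delta_pos":[0.05,0,0],"yaw":0},
  {"claw":0.6,"delta_pos":[0.05,0,0],"yaw":0},
  {"claw":0.6,"delta_pos":[0.05,0,0],"yaw":0},
  {"claw":0.6,"delta_pos":[0.05,0,0],"yaw":0},
])

```text
clock: 27.9
eef_pos: [531.2, -238.5, 202.2]
tcp_rot: [-3.142, 0.0, -0.29]
contact_force: [-3.5, 1.4, 1.4]
opening: 0.2
grasp_force: 0.0
```

Request:
apply_moves([
  {"claw":0.6,"delta_pos":[0.05,0,0],"yaw":0},
  {"claw":0.6,"delta_pos":[0.05,0,0],"yaw":0},
  {"claw":0.6,"delta_pos":[0.05,0,0],"yaw":0},
  {"claw":0.6,"delta_pos":[0.05,0,0],"yaw":0},
])

```text
clock: 28.4
eef_pos: [533.1, -239.1, 202.2]
tcp_rot: [3.142, 0.0, -0.29]
contact_force: [-2.8, 1.6, 0.9]
opening: 0.198
grasp_force: 0.0
```

Request:
apply_moves([
  {"claw":0.6,"delta_pos":[0.05,0,0],"yaw":0},
  {"claw":0.6,"delta_pos":[0.05,0,0],"yaw":0},
  {"claw":0.6,"delta_pos":[0.05,0,0],"yaw":0},
  {"claw":0.6,"delta_pos":[0.05,0,0],"yaw":0},
])

```text
clock: 28.9
eef_pos: [535.0, -239.6, 202.2]
tcp_rot: [-3.142, 0.0, -0.29]
contact_force: [-4.7, 0.7, 0.8]
opening: 0.201
grasp_force: 0.0
```

Request:
apply_moves([
  {"claw":0.6,"delta_pos":[0.05,0,0],"yaw":0},
  {"claw":0.6,"delta_pos":[0.05,0,0],"yaw":0},
  {"claw":0.6,"delta_pos":[0.05,0,0],"yaw":0},
])

```text
clock: 29.28
eef_pos: [536.5, -240.1, 202.2]
tcp_rot: [-3.142, 0.0, -0.29]
contact_force: [-3.1, 0.4, 1.3]
opening: 0.197
grasp_force: 0.0
```

Request:
apply_moves([
  {"claw":0.6,"delta_pos":[0.05,0,0],"yaw":0},
  {"claw":0.6,"delta_pos":[0.05,0,0],"yaw":0},
  {"claw":0.6,"delta_pos":[0.05,0,0],"yaw":0},
  {"claw":0.6,"delta_pos":[0.05,0,0],"yaw":0},
])

```text
clock: 29.78
eef_pos: [538.4, -240.6, 202.2]
tcp_rot: [-3.142, -0.0, -0.29]
contact_force: [-3.4, 0.6, 1.4]
opening: 0.198
grasp_force: 0.0
```

Request:
apply_moves([
  {"claw":0.6,"delta_pos":[0.05,0,0],"yaw":0},
  {"claw":0.6,"delta_pos":[0.05,0,0],"yaw":0},
  {"claw":0.6,"delta_pos":[0.05,0,0],"yaw":0},
  {"claw":0.6,"delta_pos":[0.05,0,0],"yaw":0},
])

```text
clock: 30.28
eef_pos: [540.3, -241.2, 202.2]
tcp_rot: [-3.142, -0.0, -0.29]
contact_force: [-2.9, 0.7, 1.3]
opening: 0.2
grasp_force: 0.0
```

Request:
apply_moves([
  {"claw":0.6,"delta_pos":[0.05,0,0],"yaw":0},
  {"claw":0.6,"delta_pos":[0.05,0,0],"yaw":0},
  {"claw":0.6,"delta_pos":[0.05,0,0],"yaw":0},
  {"claw":0.6,"delta_pos":[0.05,0,0],"yaw":0},
])

```text
clock: 30.78
eef_pos: [542.2, -241.8, 202.2]
tcp_rot: [-3.142, 0.0, -0.29]
contact_force: [-4.2, 1.0, 0.2]
opening: 0.203
grasp_force: 0.0
```

Request:
apply_moves([
  {"claw":0.6,"delta_pos":[0.05,0,0],"yaw":0},
  {"claw":0.6,"delta_pos":[0.05,0,0],"yaw":0},
  {"claw":0.6,"delta_pos":[0.05,0,0],"yaw":0},
  {"claw":0.6,"delta_pos":[0.05,0,0],"yaw":0},
])

```text
clock: 31.28
eef_pos: [544.1, -242.4, 202.2]
tcp_rot: [-3.142, 0.0, -0.29]
contact_force: [-3.3, 0.6, 1.1]
opening: 0.198
grasp_force: 0.0
```

Request:
apply_moves([
  {"claw":0.6,"delta_pos":[0.05,0,0],"yaw":0},
  {"claw":0.6,"delta_pos":[0.05,0,0],"yaw":0},
  {"claw":0.6,"delta_pos":[0.05,0,0],"yaw":0},
  {"claw":0.6,"delta_pos":[0.05,0,0],"yaw":0},
])

```text
clock: 31.78
eef_pos: [545.8, -242.9, 202.1]
tcp_rot: [-3.142, 0.001, -0.29]
contact_force: [-6.4, 1.6, 2.9]
opening: 0.2
grasp_force: 0.0
```

Request:
apply_moves([
  {"claw":0.6,"delta_pos":[0.03,0,0],"yaw":0},
  {"claw":0.6,"delta_pos":[0,0,0],"yaw":0},
])

```text
clock: 32.02
eef_pos: [545.9, -242.9, 202.1]
tcp_rot: [-3.141, 0.001, -0.29]
contact_force: [-6.0, 1.6, 1.7]
opening: 0.198
grasp_force: 0.0
```

```bash
python3 st.py
```

```text
bay x,y -26.36 0.6 z 202.1 Fx -5.7 Fy -0.04 Fz 3.03 32.225 0.19853583597679367
```

Request:
apply_moves([
  {"claw":0.6,"delta_pos":[0.05,0,0],"yaw":0},
  {"claw":0.6,"delta_pos":[0,0,0],"yaw":0},
])

```text
clock: 32.48
eef_pos: [546.1, -242.9, 202.0]
tcp_rot: [-3.141, 0.002, -0.29]
contact_force: [-7.0, 2.3, 2.7]
opening: 0.202
grasp_force: 0.0
```

```bash
python3 st.py;  python3 - <<'E'
from h import *
i,p=cloud("wrist"); cv2.imwrite("pics/w7.png",i)
E
```

```text
bay x,y -26.18 0.62 z 202.0 Fx -7.69 Fy -0.3 Fz 3.54 32.675 0.20335218761813423
```

View pics/w7.png

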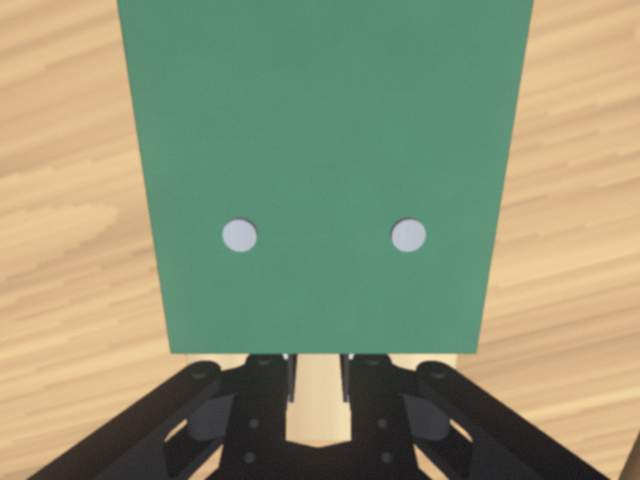

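```bash
python3 - <<'E'
from h import *
i,p=cloud("wrist")
c=np.array([571,-251]);a=-.29; e=np.array([np.cos(a),np.sin(a)])
d=p[...,:2]-c; b=np.stack([d@e,d@[-e[1],e[0]],p[...,2]],-1)
dark=i.max(2)<90
for rr in range(340,480,10):
    print(rr,[(tuple(b[rr,u].round().tolist()) if np.isfinite(b[rr,u,0]) else None) for u in (200,240,262,280,318)])
g=b[dark&np.isfinite(b[...,0])]; 
for lo in range(20,160,10):
    h=g[(g[:,2]>=lo)&(g[:,2]<lo+10)]
    if len(h)>20: print(lo,len(h),"xmax",np.percentile(h[:,0],99).round(1),"y",np.percentile(h[:,1],[1,99]).round(1))
E
```

```text
340 [(0.0, 33.0, 83.0), (-0.0, 23.0, 82.0), (0.0, 17.0, 83.0), (0.0, 12.0, 83.0), (1.0, 2.0, 83.0)]
350 [(-3.0, 34.0, 83.0), (-3.0, 23.0, 83.0), (-2.0, 17.0, 84.0), (-3.0, 12.0, 83.0), (-2.0, 2.0, 84.0)]
360 [(-13.0, 38.0, 73.0), (-54.0, 39.0, 20.0), (-13.0, 18.0, 74.0), (-14.0, 13.0, 72.0), (-53.0, 2.0, 20.0)]
370 [(-12.0, 36.0, 79.0), (-19.0, 26.0, 71.0), (-14.0, 18.0, 77.0), (-13.0, 13.0, 79.0), (-59.0, 2.0, 20.0)]
380 [(-14.0, 35.0, 82.0), (-19.0, 25.0, 76.0), (-14.0, 17.0, 82.0), (-14.0, 12.0, 82.0), (-65.0, 2.0, 20.0)]
390 [(-13.0, 34.0, 86.0), (-14.0, 23.0, 86.0), (-13.0, 17.0, 87.0), (-13.0, 12.0, 87.0), (-72.0, 2.0, 19.0)]
400 [(-16.0, 34.0, 87.0), (-8.0, 21.0, 96.0), (-8.0, 15.0, 96.0), (-8.0, 11.0, 96.0), (-77.0, 2.0, 20.0)]
410 [(-22.0, 35.0, 85.0), (-8.0, 20.0, 99.0), (-8.0, 15.0, 99.0), (-10.0, 11.0, 97.0), (-83.0, 2.0, 19.0)]
420 [(-24.0, 35.0, 86.0), (-8.0, 19.0, 102.0), (-9.0, 15.0, 101.0), (-10.0, 11.0, 100.0), (-90.0, 2.0, 19.0)]
430 [(-29.0, 36.0, 85.0), (-9.0, 19.0, 104.0), (-9.0, 14.0, 104.0), (-12.0, 10.0, 102.0), (-96.0, 2.0, 20.0)]
440 [(-33.0, 36.0, 84.0), (-8.0, 18.0, 108.0), (-9.0, 14.0, 107.0), (-16.0, 11.0, 101.0), (-103.0, 2.0, 19.0)]
450 [(-32.0, 35.0, 89.0), (-7.0, 18.0, 111.0), (-9.0, 13.0, 110.0), (-15.0, 10.0, 104.0), (-17.0, 2.0, 103.0)]
460 [(-36.0, 35.0, 89.0), (-8.0, 17.0, 113.0), (-8.0, 13.0, 113.0), (-15.0, 10.0, 107.0), (-15.0, 2.0, 107.0)]
470 [(-148.0, 73.0, -0.0), (-9.0, 17.0, 114.0), (-9.0, 13.0, 114.0), (-14.0, 10.0, 110.0), (-16.0, 2.0, 109.0)]
50 70 xmax -21.6 y [-6.9 10.4]
60 624 xmax -14.0 y [-23.   25.1]
70 3616 xmax -11.6 y [-38.2  40.9]
80 10459 xmax -12.5 y [-42.6  45.7]
90 8524 xmax -7.8 y [-48.9  51.9]
100 13784 xmax -7.7 y [-54.5  57.5]
110 5791 xmax -7.4 y [-56.8  60. ]
```

The force now climbs with every step (2.6 → 5.7 → 7.7 N) while the tool stands still. The picture and depth show the fingers about 7 mm clear of the cover edge, at row 352, so the tin is against the backstop. I'll back away straight, rise and check.

Request:
apply_moves([
  {"claw":0.6,"delta_pos":[-0.3,0,0],"yaw":0},
  {"claw":0.6,"delta_pos":[-2,0,0],"yaw":0},
  {"claw":0.6,"delta_pos":[-5,0,0],"yaw":0},
  {"claw":0.6,"delta_pos":[-4,0,-4],"yaw":0},
  {"claw":0.6,"delta_pos":[0,0,-5],"yaw":0},
  {"claw":0.6,"delta_pos":[0,0,0],"yaw":0},
  {"claw":0.6,"delta_pos":[0,0,0],"yaw":0},
])

```text
clock: 33.65
eef_pos: [438.9, -211.0, 292.3]
tcp_rot: [3.141, -0.002, -0.29]
contact_force: [-0.3, 0.3, -0.2]
opening: 0.202
grasp_force: 0.0
```

```bash
python3 - <<'E'
from h import *
i,p=cloud("wrist"); cv2.imwrite("pics/w8.png",i)
c=np.array([571,-251]);a=-.29; e=np.array([np.cos(a),np.sin(a)])
q=p.reshape(-1,3); d=q[:,:2]-c; b=np.stack([d@e,d@[-e[1],e[0]],q[:,2]],1); b=b[np.isfinite(b[:,0])]
g=b[(b[:,2]>66)&(b[:,2]<73)&(b[:,0]>-60)&(b[:,0]<0)&(abs(b[:,1])<31)]; print(len(g),rect(g),np.percentile(g,[1,99],axis=0).round(1).tolist())
r_=b[(b[:,2]>80)&(b[:,2]<88)&(b[:,0]>-30)&(b[:,0]<120)&(abs(b[:,1])<60)]; print("roof",np.percentile(r_,[1,99],axis=0).round(1).tolist())
i,p=cloud("top"); blobs(i,p); print(r.sense()["clock"],r.sense()["contact_force"])
E
```

```text
2494 (array([-10.4,   1.8]), 54.6, 8.0, np.float64(-1.569)) [[-14.1, -24.6, 66.3], [-6.7, 28.3, 71.0]]Traceback (most recent call last):
  File "<stdin>", line 6, in <module>
    return _quantile_unchecked(
        a, q, axis, out, overwrite_input, method, keepdims, weights)
    return _ureduce(a,
                    func=_quantile_ureduce_func,
    ...<5 lines>...
                    overwrite_input=overwrite_input,
                    method=method)
    r = func(a, **kwargs)
    result = _quantile(arr,
                       quantiles=q,
    ...<2 lines>...
                       out=out,
                       weights=wgt)
    slices_having_nans = np.isnan(arr[-1, ...])
                                  ~~~^^^^^^^^^
IndexError: index -1 is out of bounds for axis 0 with size 0
```

View pics/w8.png

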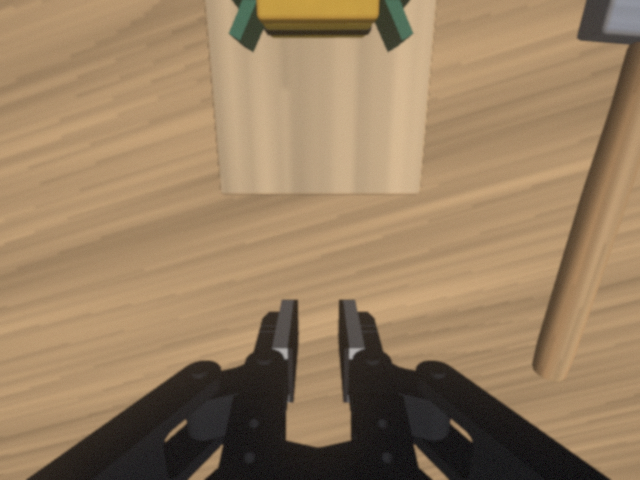

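The picture shows the tin straight in the mouth, its rear edge at (318,30), standing about 10 mm out, which fits a stop within the stated range. The gripper is clear, so I'll hand in.

```bash
python3 -c "
from h import *
print(r.sense()['clock'],r.sense()['contact_force']); print(r.sign_off())"
```

```text
33.7 [ 0.27963865  0.59403949 -0.74501652]
the job is handed in; nothing more can be done
None
```

I handed the job in at 33.7 s, with the lighter tin (about 0.25 kg) on the blue stand and the heavier (about 0.63 kg) slid into the bay until the push force rose steadily to about 8 N, taken as contact with the backstop; the hand-in returned no verdict.

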